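Press the keyed burnishing head home in the edge burnisher

TASK

Take the wooden burnishing head with the white index line out of its stand, put its shaft into the hub of the edge burnisher, and turn it until the key slips into the keyway. Push it fully home against the ejector spring, collar flat on the hub's rim, and finish while still gripping it and pressing it down, so that the set screw could be tightened. Do not knock over or shift the spare black head, the thread spool or the wax tin.

Things in the scene. Friction and masses are not known exactly. Their poses are not given: they have to be found in the camera images.
- keyed_head: wooden burnishing head, about 0.2 kg, standing shaft down in one of the stand's two holes (which one varies). Steel collar 44 mm wide, 5 mm thick; on it brown wood to 68 mm above the collar's underside. Origin: on the axis at the collar's underside. z up, x the way of the key, shown by a white line on the top running out from the axis and down the side of the grip
- grip (a point): middle of the head's smooth round wooden grip, on the axis, 50 mm above the collar's underside; the grip is 32 mm in diameter and runs from 28 to 68 mm above the collar's underside; below it are grooved rings 40 mm wide
- shaft_tip (a point): lower end of the head's steel shaft, on its axis, 40 mm below the collar's underside. The shaft is 16 mm in diameter, its last 6 mm tapered to 8 mm; its last 14 mm are plain round, without key
- key_foot (a point): foot of the brass key on the shaft, at its outer face: 14 mm from the axis, 26 mm below the collar's underside. The key is 6 mm wide and runs from here up to the collar
- hub: steel hub 54 mm in diameter, 43 mm high, fixed on top of the burnisher; does not turn. Round bore of 19 mm, 43 mm deep, with one keyway. Origin: on the axis in the plane of the rim, 105 mm above the table. z up, x the way of the keyway, also shown by a white line on the rim and down the hub's side. With the head home, its origin and x axis coincide with the hub's
- keyway (a point): outer end of the keyway in the plane of the rim, 16 mm from the hub's axis; the keyway is 9 mm wide (1.5 mm play each side of the key), open at the top and as deep as the bore
- ejector (a joint): how far the sprung brass ejector in the bore is pushed down, m: 0 at rest, its top 30 mm below the rim; 0.010 with the head home (stop at 0.012). It pushes up with about 4.4 N at rest, 10 N with the head home, more than the head weighs: let go, the head rises
- burnisher: edge burnisher, fixed: green housing 140 x 140 mm, its top 62 mm above the table, a steel motor 54 mm in diameter standing out 48 mm at its +x side. Origin: under the centre of the housing, at table height, right below the hub's axis; z up
- stand: fixed light wood block 80 mm (x) x 190 mm (y) x 55 mm high with two round holes of 31 mm at y = -50 and +50 mm, right through it; the heads stand in them with the collar on its top. Origin: centre of its underside
- spare_head: bystander: the same shape of head in black plastic, without key or white line, standing in the stand's other hole; origin at its collar's underside
- spool: bystander: yellow thread spool, 36 mm diameter, 50 mm high, loose on the table; origin at the centre of its underside
- wax_tin: bystander: wax jar with brass lid, 44 mm diameter, 40 mm high, loose on the table; origin at the centre of its underside
Not all that is in view belongs to the job. Of the things like the keyed_head, leave any that is green or red; of the rest the smaller one is meant.

How it is judged:
On the way, in this order (a step that is already met when the one before it is completed fails the run):
1. the keyed head is lifted out of the stand (contact force between keyed_head and stand below 0.1 N and z of shaft_tip in the frame of stand above 0.056 m and contact force between the fingers and keyed_head above 1 N), for 0.1 s.
2. the plain end of its shaft is in the hub's bore (horizontal distance between shaft_tip and hub below 0.004 m and z of shaft_tip in the frame of hub below -0.006 m).
At the end, for the whole second after the job is handed in: The keyed head is in the hub with its key in the keyway: collar within 2 mm of the rim, axis within 3.5 mm of the hub's, upright within 0.08 rad, index line within 0.4 rad of the keyway, ejector pushed down more than 8 mm, and the fingers still press on the head with more than 2 N (z of keyed_head in the frame of hub below 0.002 m and horizontal distance between keyed_head and hub below 0.0035 m and angle between the x axis of keyed_head and the x axis of hub, either way round below 0.4 rad and angle between keyed_head's own z axis and vertical below 0.08 rad and value of joint ejector above 0.008 m and contact force between the fingers and keyed_head above 2 N); the arm keeps its last pose, push and grip.
It fails at once if the spare head is moved more than 30 mm or tipped over (distance of spare_head from where it was at the start of the episode above 0.03 m or angle between spare_head's own z axis and vertical above 0.5 rad).
It fails at once if the spool is moved more than 30 mm or tipped over (distance of spool from where it was at the start of the episode above 0.03 m or angle between spool's own z axis and vertical above 0.5 rad).
It fails at once if the wax tin is moved more than 30 mm or tipped over (distance of wax_tin from where it was at the start of the episode above 0.03 m or angle between wax_tin's own z axis and vertical above 0.5 rad).
It also fails if it takes over 38 s, if anything falls off the work surface, if the arm or the gripper's body presses on something with over 40 N, if the wrist force passes 120 N, or if a joint passes its speed limit or range.

ROBOT

A 7-joint arm with a two-finger parallel gripper is mounted at the origin on the work surface. World frame = base frame: x ahead of the robot, y to its left, z up, the work surface at z = 0. Lengths are in m, angles in rad, forces in N, time in s.
With the tool pointing down it reaches from about 0.4 to 0.85 m from the base axis. Payload 4.5 kg.
Tool frame: the origin (TCP) lies at the very end of the fingers, on their centre line; the grasp point (between the pads) lies 19 mm behind it; z points along the fingers, y is the line along which they close (so a half turn about z gives the same grasp; the last joint's range is limited). The gripper opens to 85 mm and grips with 20 to 120 N. Pads are 22 mm wide; open, the fingers measure 114 mm over their backs; the gripper's body (76 mm by 85 mm) begins 54 mm behind the grasp point. The pads swing forward as they close: fully open they stand 13 mm farther back than shut.
Start: joints at [1.256, 0.689, -0.195, 1.565, 0.157, 0.902, -0.215], TCP at [0.214, -0.587, 0.231] pointing down, gripper open.
Joint ranges: [-3.01, 3.01], [-0.46, 2.08], [-1.47, 1.51], [0.13, 2.56], [-1, 4.14], [0.04, 2.09], [-2.66, 2.66]. Speed limits (rad/s): [2.57, 2.57, 3.14, 3.14, 3.14, 3.14, 3.14].

INTERFACE

Orientations are given as a unit quaternion [x, y, z, w].
In Python, from plant import manip gives the robot as it stands. The module is installed in compiled form; this text tells all that it offers. Calls block until the motion is done:
- manip.goto(position, orientation): joint-space move of the TCP to a pose.
- manip.move_straight(position, rotation=None, v=0.15): straight line of the TCP; rotation=None keeps the orientation; v is the mean speed in m/s.
- manip.set_joints(angles): joint-space move.
- manip.gripper_open() and manip.grab(): open the fingers fully, or close them until they stop; the grip force is fixed at half the most.
- manip.hold(seconds).
- manip.inverse_kinematics(position, orientation): joint angles nearest the present ones, or None.
- manip.get_state(): the state.
- manip.snapshot(name): name is "side" or "top" or "wrist"; returns a dict with "color" (480x640x3 uint8, red, green, blue), "z_map" (480x640 float32, m along the optical axis (not along the pixel's ray), 0 where there is no reading), "camera_matrix" (3x3 intrinsics, pixels), "xyz" and "orientation" of the camera in the world; the wrist camera has in their place "tool_from_camera" (4x4, takes a point from camera to tool coordinates, whose origin is the TCP and whose axes are the flange's). Camera axes: x right, y down, z forward; pixel columns grow to the right and rows downward; lengths in m; the calibration is good to about 2 mm. The wrist camera is an equidistant fisheye: a pixel r from the principal point sees the ray r / f radians off the axis. A picture is of the moment at which its call begins: read the wrist's pose just before it.
A pose or a line that the arm cannot do raises manip.PlanningError and nothing moves.
- manip.sign_off(): hands the job in; it is judged then, once.
Trained networks look in a picture, given as the dict that the camera call returned (one of the last four; its "shot" number tells which), for a name from the list of things; names that differ only in an ending like _2 or _b are one class to them, and where a whole thing is asked for, a point or a joint stands for the part that bears it (a point fixed in the world has none). Each returns a list of dicts, best first, with "p" (0 to 1); they miss things now and then, are a little off and sometimes report something else, mostly with a low value. They report only what shows in the picture. A call takes as long as a camera call. They do not tell look-alikes from the thing itself.
- manip.regions_of(picture, target): "region" (480x640 bool, what is visible of it) and "extent" ([left, top, width, height] in pixels, round what is visible of it).
- manip.spot_point(picture, target): "position" ([column, row] in pixels: a listed point, or the origin of a listed thing).
The state is a dict: "t": time; "q": joint angles; "qd": joint speeds; "joint_efforts": joint torques, N m; "tool_pos": TCP position; "eef_rot": TCP orientation; "ft_force": force on the tool from outside, world axes, zero at the start; "torque": the same for the moment, N m; "width": opening from 0.0 (shut) to 1.0 (fully open); "grasp_force": force on a finger pad.
Only numpy, scipy, OpenCV 4.12 (cv2) and the standard library are available. Lean on these libraries where they do the work, as an engineer would, in place of code of your own. Each camera call takes 0.05 s, during which the arm holds its last target. There are 200 camera calls.

## Working session

There is one attempt and no reset: what is moved stays moved. The work goes in short steps, each a Python script; the robot and the scene stay as the last script left them, time stands still between calls to the robot, and variables do not carry over. Pictures are saved under pics/ and viewed, at most 10 in all, crops included, and the job is handed in when it is done.

```bash
mkdir -p pics; cat > h.py <<'E'
import numpy as np, cv2
from scipy.spatial.transform import Rotation as R
from plant import manip
def px2w(s,c,r,z=None):
    """pixel -> world by depth (z None) or on plane height z"""
    K=s["camera_matrix"]; Rm=R.from_quat(s["orientation"]).as_matrix(); o=np.array(s["xyz"])
    d=Rm@np.array([(c-K[0,2])/K[0,0],(r-K[1,2])/K[1,1],1.])
    k=s["z_map"][int(round(r)),int(round(c))] if z is None else (z-o[2])/d[2]
    return o+k*d
def save(s,n): cv2.imwrite(n,s["color"][...,::-1])
E
python3 - <<'E'
from h import *
ss={n:manip.snapshot(n) for n in("top","side")}
save(ss["top"],"pics/top.png");save(ss["side"],"pics/side.png")
for n,s in ss.items():
    print(n,np.round(s["xyz"],3),np.round(s["orientation"],3),s["camera_matrix"][0,0])
    for t in("keyed_head","spare_head","hub","stand","spool","wax_tin","burnisher","keyway","grip"):
        for d in manip.spot_point(s,t)[:3]:
            c,r=d["position"]; print(n,t,round(d["p"],2),np.round([c,r]),np.round(px2w(s,c,r),3))
print(manip.get_state()["t"], manip.get_state()["eef_rot"])
E
```

```text
top [0.355 0.042 1.064] [-0.699  0.707 -0.078  0.073] 540.5577801587049
top keyed_head 0.95 [200. 260.] [0.515 0.24  0.12 ]
top keyed_head 0.87 [199. 315.] [0.421 0.244 0.1  ]
top keyed_head 0.86 [171. 203.] [0.619 0.295 0.123]
top spare_head 0.55 [255. 263.] [0.509 0.144 0.12 ]
top hub 0.9 [450. 236.] [ 0.565 -0.218  0.071]
top stand 0.7 [230. 270.] [0.507 0.198 0.055]
top spool 0.84 [329. 306.] [0.438 0.012 0.052]
top wax_tin 0.77 [327. 194.] [0.657 0.011 0.042]
top wax_tin 0.67 [440. 247.] [ 0.54  -0.192  0.086]
top burnisher 0.69 [437. 249.] [ 0.54  -0.193  0.065]
top keyway 0.89 [454. 230.] [ 0.572 -0.22   0.091]
top keyway 0.63 [203. 254.] [0.526 0.236 0.122]
top grip 0.97 [195. 256.] [0.522 0.248 0.124]
top grip 0.95 [165. 199.] [0.621 0.302 0.142]
top grip 0.75 [222. 194.] [0.627 0.2   0.15 ]
side [ 0.373 -0.82   0.613] [ 0.868 -0.102  0.05  -0.484] 565.4515118531763
side keyed_head 0.8 [335. 194.] [0.628 0.182 0.07 ]
side keyed_head 0.74 [282. 192.] [0.513 0.14  0.111]
side keyed_head 0.63 [322. 173.] [0.626 0.291 0.068]
side spare_head 0.8 [286. 214.] [0.516 0.133 0.066]
side hub 0.95 [354. 306.] [ 0.559 -0.205  0.095]
side stand 0.73 [285. 225.] [0.51  0.111 0.054]
side spool 0.56 [258. 282.] [0.44  0.001 0.01 ]
side burnisher 0.87 [353. 357.] [ 0.539 -0.273  0.061]
side keyway 0.61 [363. 301.] [ 0.571 -0.21   0.105]
side grip 0.94 [324. 152.] [0.633 0.294 0.118]
side grip 0.93 [232. 180.] [0.425 0.242 0.099]
side grip 0.91 [334. 165.] [0.628 0.188 0.132]
1.0 [9.84834874e-01 1.73494292e-01 2.67683132e-05 3.96854093e-05]
```

View pics/top.png

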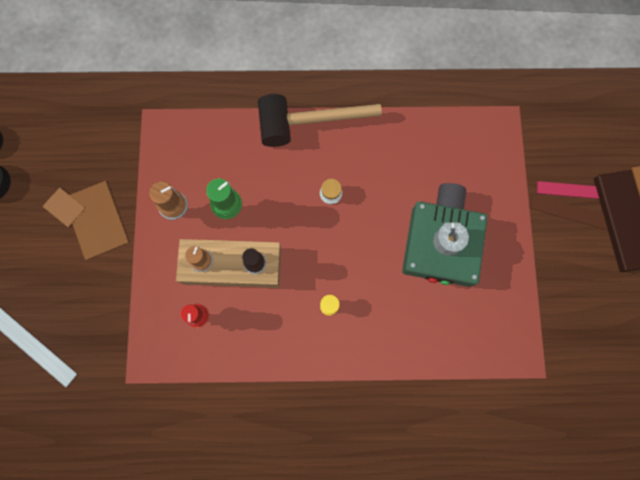

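View pics/side.png

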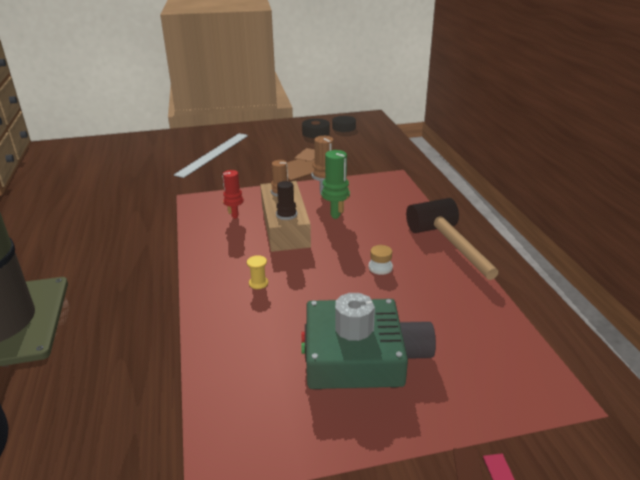

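The candidates in the top view are wood in the stand (197,257), larger wood outside the stand (167,197), green (220,192) and red (194,314). Green and red are excluded. Of the two wooden heads, the smaller one, standing in the stand with a white line, fits. The hub is at (453,238), and its line seems to point up in the picture (+x). I'll confirm both in one crop.

```bash
python3 - <<'E'
import cv2,numpy as np
t=cv2.imread("pics/top.png");s=cv2.imread("pics/side.png")
f=lambda i,c,r,w:cv2.resize(i[r-w:r+w,c-w:c+w],(390,390),interpolation=cv2.INTER_CUBIC)
cv2.imwrite("pics/crop.png",np.hstack([f(t,195,240,60),f(t,452,238,28)]))
E
```

```text
(no output)
```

View pics/crop.png

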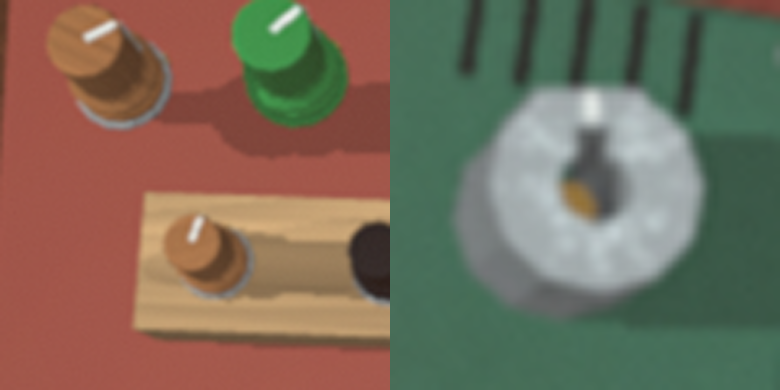

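Confirmed: the small wooden head in the stand has its line pointing roughly +x (centre pixel 194.4,254.5; line tip 196.5,246.8). The hub's bore is at (453.7,236.6) with its line end at (453.0,223.2). I'll move above the head and look with the wrist camera.

```bash
cat >> h.py <<'E'
def down(yaw): # tool z down, tool x at 'yaw'
    return (R.from_euler('z',yaw)*R.from_euler('x',np.pi)).as_quat()
def wrist():
    st=manip.get_state(); s=manip.snapshot("wrist")
    T=np.eye(4);T[:3,:3]=R.from_quat(st["eef_rot"]).as_matrix();T[:3,3]=st["tool_pos"]
    s["T"]=T@np.array(s["tool_from_camera"]); return s
def wpx(s,c,r,z=None):
    K=s["camera_matrix"];x=np.array([(c-K[0,2])/K[0,0],(r-K[1,2])/K[1,1]]);th=np.linalg.norm(x)
    d=np.r_[x/th*np.sin(th),np.cos(th)]; T=s["T"]; o=T[:3,3]
    if z is None: return o+T[:3,:3]@(d/d[2]*s["z_map"][int(round(r)),int(round(c))])
    d=T[:3,:3]@d; return o+d*(z-o[2])/d[2]
E
python3 - <<'E'
from h import *
s=manip.snapshot("top"); 
h=px2w(s,194.4,254.5,.123);ht=px2w(s,196.5,246.8,.123);b=px2w(s,453.7,236.6,.105);bt=px2w(s,453,223.2,.105)
y=lambda a,b:np.arctan2(*(b-a)[1::-1])
yh,yb=y(h,ht),y(b,bt); print(h,b,yh,yb)
for yaw in np.arange(-3,3.2,.4):
  qs=[manip.inverse_kinematics(p,down(yaw)) for p in([*h[:2],.09],[*h[:2],.26])]
  qs+=[manip.inverse_kinematics(p,down(yaw+yb-yh)) for p in([*b[:2],.14],[*b[:2],.25])]
  print(round(yaw,2),[None if q is None else np.round(q,1)[[0,4,6]] for q in qs])
print(manip.get_state()["q"])
y0=R.from_quat(manip.get_state()["eef_rot"]).as_matrix()[:,0];print(y0)
E
```

```text
[0.52473853 0.25009275 0.123     ] [ 0.55561754 -0.21493363  0.105     ] -0.22918883407590518 -0.015138768684211601
-3.0 [array([-0.1,  1. ,  0.3]), array([0. , 0.7, 0.5]), array([0.9, 1.1, 1.3]), array([0.9, 0.9, 1.4])]
-2.6 [array([0.1, 1.2, 0.5]), array([0.1, 0.9, 0.8]), array([0.9, 1.1, 1.7]), array([0.9, 0.9, 1.8])]
-2.2 [array([0.1, 1.2, 0.9]), array([0.1, 0.9, 1.2]), array([-0. , -0.7, -2.6]), array([-0.3, -1. , -2.3])]
-1.8 [array([0.1, 1.2, 1.3]), array([0.1, 0.9, 1.6]), array([ 0.1, -0.5, -2.4]), array([ 0. , -0.3, -2.5])]
-1.4 [array([-0.9, -1. , -2.6]), array([0.1, 0.9, 2. ]), array([ 0.1, -0.4, -2.1]), array([ 0.1, -0.2, -2.2])]
-1.0 [array([-0.8, -0.8, -2.3]), array([-1. , -0.7, -2.4]), array([ 0.2, -0.2, -1.9]), array([ 0.2, -0.1, -1.9])]
-0.6 [array([-0.8, -0.6, -2.1]), array([-0.6, -0.1, -2.6]), array([ 0.3, -0.1, -1.6]), array([ 0.3, -0. , -1.6])]
-0.2 [array([-0.7, -0.4, -1.9]), array([-0.5,  0. , -2.3]), array([ 0.3,  0. , -1.3]), array([ 0.3,  0. , -1.3])]
0.2 [array([-0.6, -0.3, -1.6]), array([-0.4,  0.1, -2. ]), array([ 0.4,  0.1, -1. ]), array([ 0.4,  0.1, -1.
[... 202 characters left out ...]
, array([ 0.5,  0.3, -0.3])]
1.4 [array([-0.4,  0.3, -1. ]), array([-0.2,  0.4, -1.1]), array([ 0.5,  0.4, -0.1]), array([ 0.6,  0.4, -0. ])]
1.8 [array([-0.3,  0.5, -0.8]), array([-0.1,  0.5, -0.7]), array([0.6, 0.5, 0.3]), array([0.6, 0.4, 0.3])]
2.2 [array([-0.2,  0.7, -0.5]), array([-0.1,  0.5, -0.4]), array([0.6, 0.6, 0.6]), array([0.7, 0.5, 0.6])]
2.6 [array([-0.1,  0.8, -0.3]), array([-0. ,  0.6, -0.1]), array([0.7, 0.7, 0.9]), array([0.7, 0.6, 1. ])]
3.0 [array([-0.1,  1. ,  0. ]), array([0. , 0.7, 0.3]), array([0.7, 0.8, 1.2]), array([0.8, 0.7, 1.3])]
[ 1.25582101  0.68909329 -0.19463313  1.56527376  0.15730951  0.90249276
 -0.21509491]
[9.39772915e-01 3.41799454e-01 2.97150990e-05]
```

```bash
python3 - <<'E'
from h import *
manip.goto([.522,.245,.27],down(1.45))
s=wrist(); save(s,"pics/w1.png"); K=s["camera_matrix"]; print(K[0],np.round(s["T"],3))
for t in("grip","keyed_head","spare_head"):
    for d in manip.spot_point(s,t)[:3]:
        c,r=d["position"]; print(t,round(d["p"],2),np.round([c,r],1),np.round(wpx(s,c,r),4))
    for d in manip.regions_of(s,t)[:3]: print(t,round(d["p"],2),np.round(d["extent"]))
print(manip.get_state()["t"])
E
```

```text
[371.64829954   0.         314.89838981] [[ 0.993 -0.117 -0.034  0.533]
 [-0.122 -0.954 -0.275  0.313]
 [-0.001  0.277 -0.961  0.412]
 [ 0.     0.     0.     1.   ]]
grip 0.61 [317.5 209.5] [0.5276 0.2576 0.1222]
grip 0.61 [204.1 218.1] [0.4298 0.2603 0.1087]
grip 0.59 [451.6 254.1] [0.6275 0.2165 0.1498]
grip 0.86 [183. 186.  56.  51.]
grip 0.78 [402. 205.  83.  85.]
grip 0.7 [394. 108.  82.  55.]
keyed_head 0.95 [314.4 203.8] [0.5258 0.2627 0.1235]
keyed_head 0.89 [427.5 230.8] [0.6218 0.224  0.103 ]
keyed_head 0.81 [423.2 133. ] [0.6151 0.31   0.1326]
keyed_head 0.76 [393. 104.  84.  56.]
keyed_head 0.68 [399. 205.  87.  86.]
keyed_head 0.64 [180. 187.  57.  54.]
spare_head 0.93 [327.4 294.8] [0.5265 0.166  0.0829]
spare_head 0.65 [304. 278.  38.  64.]
4.5083
```

View pics/w1.png

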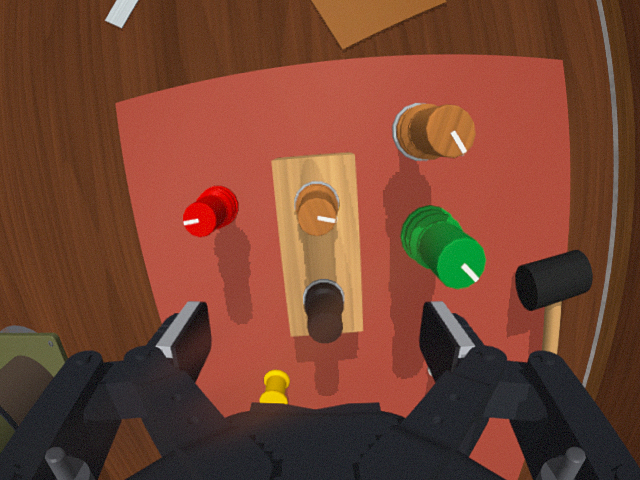

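The wrist view shows the small wooden head's top centred at about (318,217). Its line runs to (335,220), and the black spare is at (325,320). I'll measure, fuse with the top view, grasp and lift.

```bash
python3 - <<'E'
from h import *
s=wrist()
im=s["color"].astype(float); reg=s["z_map"]
# top face: orange-brown pixels at height ~.123 near (318,217)
P=[];W=[]
for r in range(185,245):
    for c in range(290,345):
        w=wpx(s,c,r)
        if w[2]>.117: P.append((c,r,*w)); W.append(im[r,c].min()>170)
P=np.array(P);W=np.array(W)
med=np.median(P[:,4]);print("n",len(P),"z",med)
(c,r),rad=cv2.minEnclosingCircle(P[:,:2].astype(np.float32));print(c,r,rad)
h=wpx(s,c,r,med);L=P[W];pts=np.array([wpx(s,a,b,med)for a,b in L[:,:2]])
print("h",h,wpx(s,318,217,.123),wpx(s,335,220,.123),"depth mean",P[:,2:4].min(0),P[:,2:4].max(0))
v=pts.mean(0)-h; u=np.linalg.svd(pts[:,:2]-pts[:,:2].mean(0))[2][0]
print("line n",len(L),np.arctan2(v[1],v[0]),np.arctan(u[1]/u[0]))
E
```

```text
n 1210 z 0.12278713515468428
319.10638427734375 207.07801818847656 29.36952781677246
h [0.52861649 0.26053519 0.12278714] [0.52680187 0.25270349 0.123     ] [0.53998101 0.24866916 0.123     ] depth mean [0.51113044 0.23670031] [0.54181316 0.31389997]
line n 72 -1.1614594252525374 -0.32432464580506337
```

```bash
python3 - <<'E'
from h import *
x,y=.526,.2518
manip.move_straight([x,y,.16],down(1.45))
manip.move_straight([x,y,.09],v=.08)
manip.grab(); st=manip.get_state(); print(st["width"],st["grasp_force"],st["tool_pos"],st["ft_force"])
manip.move_straight([x,y,.26],v=.12)
st=manip.get_state(); print(st["width"],st["grasp_force"],st["ft_force"],st["t"])
s=wrist(); save(s,"pics/w2.png")
P=[];L=[]
for r in range(200,470):
    for c in range(220,420):
        w=wpx(s,c,r)
        if s["z_map"][r,c]>0 and w[2]>.2 and np.hypot(w[0]-x,w[1]-y)<.03: P.append((c,r,*w))
P=np.array(P); print(P.min(0),P.max(0))
E
```

```text
0.35750848925551343 59.145843386650085 [0.52591617 0.25188831 0.090344  ] [-1.05123859 -0.1651867   4.9940184 ]
0.36085277388927467 59.410863518714905 [-0.50585646 -0.04405027 -2.5680429 ] 8.5833
[2.20000000e+02 2.38000000e+02 4.99286625e-01 2.35755475e-01
 2.23755893e-01] [4.19000000e+02 4.69000000e+02 5.55873047e-01 2.73979091e-01
 3.62600630e-01]
```

View pics/w2.png

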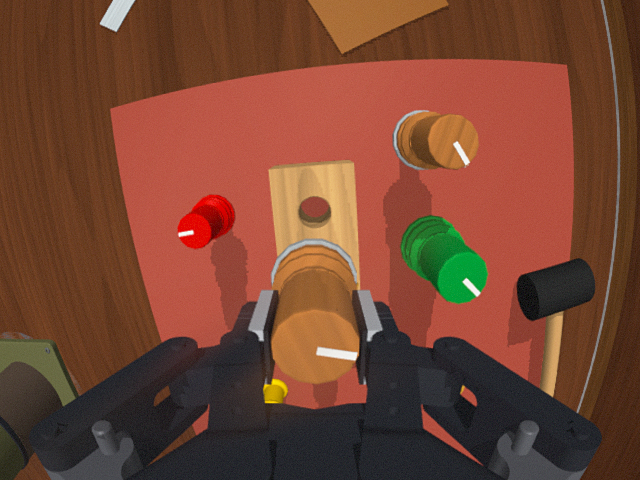

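Lifted. The line on the top face runs (317,351)→(358,355), and the head is between the pads, with its collar arc at the top at about (315,240). I'll measure its pose in the tool frame, then travel above the hub and look from the top and wrist cameras.

```bash
cat >> h.py <<'E'
def inhand(s,ztop=.033):
    """top face centre and line dir, world, from wrist picture"""
    st=manip.get_state(); tp=np.array(st["tool_pos"]); P=[]
    for r in range(290,400):
        for c in range(250,385):
            w=wpx(s,c,r)
            if s["z_map"][r,c]>0 and abs(w[2]-tp[2]-ztop)<.0045 and np.hypot(*(w-tp)[:2])<.02: P.append((c,r,*w,s["color"][r,c].min()))
    P=np.array(P); z=np.median(P[:,4]); print("top n",len(P),"z-tcp",z-tp[2],"lo",P[:,2:4].min(0)-tp[:2],"hi",P[:,2:4].max(0)-tp[:2])
    A=np.c_[P[:,2:4],np.ones(len(P))]; k=np.linalg.lstsq(A,P[:,4],rcond=None)[0]; print("tilt",k[:2])
    L=P[P[:,5]>165]; u=np.linalg.svd(L[:,2:4]-L[:,2:4].mean(0))[2][0]
    (cx,cy),rad=cv2.minEnclosingCircle(((P[:,2:4]-tp[:2])*1000).astype(np.float32))
    print("n line",len(L),"yaw",np.arctan(u[1]/u[0]),"line ends",L[:,2:4].min(0)-tp[:2],L[:,2:4].max(0)-tp[:2],"circle mm",cx,cy,rad)
    return np.arctan(u[1]/u[0])
E
python3 - <<'E'
from h import *
yh=inhand(wrist()); yb=-.02
manip.move_straight([.5556,-.2149,.26],down(1.45+yb-yh),v=.22)
st=manip.get_state(); print(st["t"],st["tool_pos"],1.45+yb-yh)
s=manip.snapshot("side"); save(s,"pics/s2.png")
for t in("shaft_tip","key_foot","hub","keyway"):
    for d in manip.spot_point(s,t)[:2]: c,r=d["position"]; print(t,round(d["p"],2),np.round([c,r],1),np.round(px2w(s,c,r),3))
w=wrist(); save(w,"pics/w3.png"); inhand(w)
for t in("hub","keyway"):
    for d in manip.spot_point(w,t)[:2]: c,r=d["position"]; print(t,round(d["p"],2),np.round([c,r],1),np.round(wpx(w,c,r,.105),4))
a=cv2.imread("pics/s2.png")[130:430,230:480];b=cv2.imread("pics/w3.png")[180:480,150:480]
cv2.imwrite("pics/m3.png",np.hstack([cv2.resize(a,(400,480)),cv2.resize(b,(400,364+116))]))
E
```

```text
top n 6186 z-tcp 0.03256932160620357 lo [-0.01732873 -0.01604497] hi [0.01930299 0.01619913]
tilt [-0.01429473 -0.03293768]
n line 330 yaw -0.41617106655670744 line ends [-0.01613883 -0.00608035] [0.01558522 0.01206799] circle mm -0.004668002482503653 0.04792390018701553 19.95166015625
10.9583 [ 0.55569278 -0.21377776  0.26014402] 1.8461710665567073
shaft_tip 0.79 [234.2 216. ] [0.423 0.257 0.005]
shaft_tip 0.75 [356.3 257.7] [ 0.556 -0.219  0.188]
key_foot 0.82 [363.6 247.1] [ 0.567 -0.215  0.2  ]
key_foot 0.73 [345.  210.1] [ 0.537 -0.228  0.268]
hub 0.69 [353.6 302.8] [ 0.558 -0.205  0.1  ]
keyway 0.6 [362.5 301.3] [ 0.57  -0.208  0.103]
top n 6172 z-tcp 0.03262477609014991 lo [-0.01947348 -0.01597399] hi [0.01946539 0.01683094]
tilt [ 0.00166599 -0.03113285]
n line 328 yaw 0.013974991875540231 line ends [-0.01896567 -0.01533817] [0.01579466 0.00436245] circle mm -0.006566768046468496 -0.0037641883827745914 19.992027282714844
hub 0.59 [316.5 228.4] [ 0.5588 -0.2171  0.105 ]
hub 0.25 [466.3  53.2] [ 0.6372 -0.0369  0.105 ]
keyway 0.98 [336.5 230. ] [ 0.575  -0.2139  0.105 ]
```

View pics/m3.png

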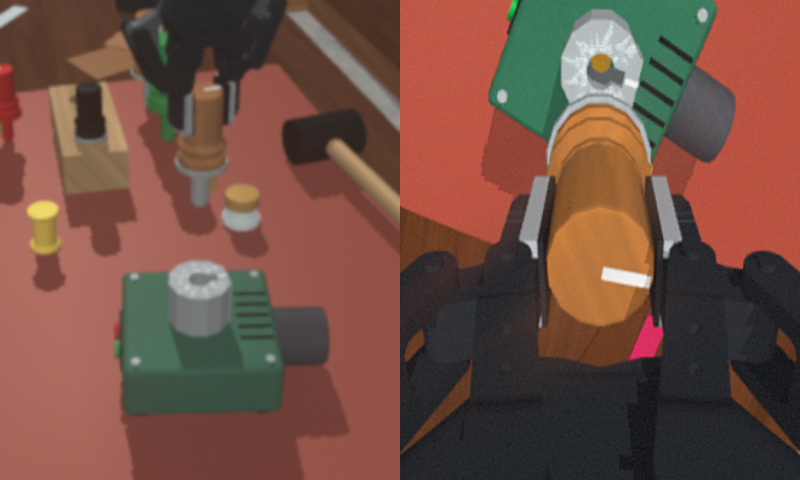

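The side view shows the head above the hub with its key side to the right (+x). The wrist view shows the hub's bore at about (317,221), its rim line near (341,232), and the head's line (317,351)→(356,357). I'll resolve the angles from these pixels.

```bash
python3 - <<'E'
from h import *
s=wrist(); tp=np.array(manip.get_state()["tool_pos"]); print(tp)
im=s["color"].astype(int); z=.0326+tp[2]
def white(c0,c1,r0,r1,th,zz,excl=None):
    p=np.array([(c,r) for r in range(r0,r1) for c in range(c0,c1) if im[r,c].min()>th])
    w=np.array([wpx(s,c,r,zz)[:2] for c,r in p]); u=np.linalg.svd(w-w.mean(0))[2][0]; u*=np.sign(u[0])
    print(len(p),p.min(0),p.max(0),"mean",w.mean(0),"yaw",np.arctan2(u[1],u[0])); return w
a=white(312,357,343,363,170,z)
print("head centre->line",np.arctan2(*(a.mean(0)-tp[:2])[::-1]))
# hub: rim points by height
P=np.array([(c,r,*wpx(s,c,r)) for r in range(180,250) for c in range(275,360)])
Q=P[(abs(P[:,4]-.105)<.004)]; print("rim",len(Q),np.median(Q[:,4]),Q[:,2:4].min(0),Q[:,2:4].max(0))
(cx,cy),rad=cv2.minEnclosingCircle((Q[:,2:4]*1000).astype(np.float32));print("hub",cx,cy,rad)
cr=cv2.resize(s["color"][180:260,270:370][...,::-1],(800,640),interpolation=cv2.INTER_CUBIC)[:600]
t=manip.snapshot("top")
Q=np.array([(c,r,*px2w(t,c,r)) for r in range(210,260) for c in range(430,475)]);Q=Q[abs(Q[:,4]-.105)<.004]
if len(Q): print("top rim",len(Q),Q[:,2:4].min(0),Q[:,2:4].max(0))
cv2.imwrite("pics/hub.png",cr)
E
```

```text
[ 0.55559336 -0.21484537  0.26000358]
314 [316 347] [356 359] mean [ 0.56431098 -0.21442627] yaw 0.09523720320008928
head centre->line 0.04803798094206161
rim 2301 0.10487177724439273 [ 0.52927273 -0.23608169] [ 0.58370172 -0.18629334]
hub 557.6807250976562 -213.74295043945312 28.466161727905273
top rim 567 [ 0.52896657 -0.24176468] [ 0.58356626 -0.18660027]
```

View pics/hub.png

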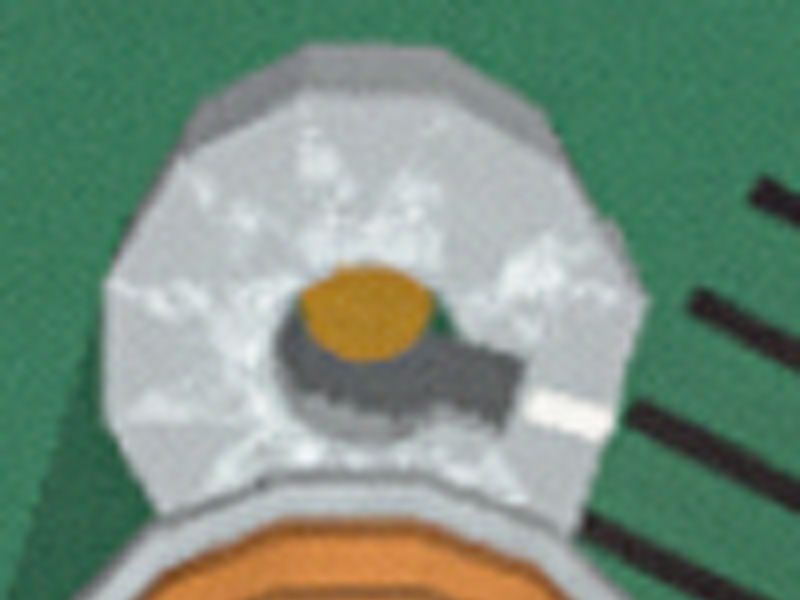

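```bash
python3 - <<'E'
from h import *
s=wrist(); st=manip.get_state(); tp=np.array(st["tool_pos"])
c=wpx(s,315.6,224.0,.105);e=[wpx(s,335.6,230.3,.105),wpx(s,346.3,232.5,.105)]; m=(e[0]+e[1])/2
A=lambda v:np.arctan2(v[1],v[0])
print("bore",c,"yaw ctr->line",A(m-c),"line",A(e[1]-e[0]))
print("from hub est", A(m-np.array([.5563,-.2140,.105])))
yb=A(m-c); yh=.085
yaw=1.8462+yb-yh; print(yb,yaw)
hx,hy=.5563,-.2142
manip.move_straight([hx,hy,.20],down(yaw),v=.1)
manip.hold(.3); print(manip.get_state()["tool_pos"],manip.get_state()["ft_force"])
for z in (.178,.171):   # tip at rim = .1804
    manip.move_straight([hx,hy,z],v=.04); st=manip.get_state(); print(z,st["tool_pos"],st["ft_force"],st["torque"],st["t"])
    if abs(st["ft_force"][2]+2.5)>8: break
save(manip.snapshot("side"),"pics/s4.png")
E
```

```text
bore [ 0.55702821 -0.21408274  0.105     ] yaw ctr->line -0.013324209877170675 line 0.0704488311150805
from hub est -0.01655465478138096
-0.013324209877170675 1.7478757901228295
[ 0.55655697 -0.21429742  0.20049517] [-0.14656177  0.0564863  -1.62812264]
0.178 [ 0.55640637 -0.21411086  0.17796061] [ 0.40689096  0.52565048 -2.6136853 ] [-0.01210021 -0.03206661 -0.04774172] 13.2583
0.171 [ 0.55599234 -0.21424584  0.17067463] [ 0.63880641  0.1261142  -2.51359827] [-0.01279934  0.04144657  0.05428935] 13.5833
```

No contact force with the tip about 9 mm into the bore. Next I'll lower to the key, search in yaw if it blocks, then push home.

```bash
python3 - <<'E'
from h import *
hx,hy,yaw=.5563,-.2142,1.7479
def go(z,y,v=.03):
    manip.move_straight([hx,hy,z],down(y),v=v); st=manip.get_state(); f=st["ft_force"]
    print(round(z,4),round(y,3),np.round(st["tool_pos"],4),np.round(f,1),np.round(st["torque"],2),round(st["t"],2)); return f[2]
F0=-2.5
seq=[.03,0,.06,-.04,.1,-.08,.14,-.12,.18,-.16]
ok=False
for d in seq:
    go(.168,yaw+d)
    f=go(.1635,yaw+d)
    if f-F0<6: ok=True; yaw+=d; break
    if f-F0>50: break
print(ok,yaw)
if ok:
    for z in(.158,.152,.147,.143):
        f=go(z,yaw)
        if f-F0>25: print("stop");break
E
```

```text
0.168 1.778 [ 0.5562 -0.2142  0.1679] [-0.7 -0.1 -3. ] [ 0.05 -0.03  0.02] 13.88
0.1635 1.778 [ 0.5561 -0.2142  0.1632] [ 0.9  0.6 -1.7] [ 0.03 -0.05 -0.04] 14.18
True 1.7779
0.158 1.778 [ 0.5561 -0.2142  0.1577] [ 0.4 -0.8 -2.3] [-0.01 -0.03 -0.02] 14.52
0.152 1.778 [ 0.5561 -0.2142  0.1517] [-0.7 -0.3 -1.5] [ 0.03  0.03 -0.01] 14.87
0.147 1.778 [ 0.5569 -0.2142  0.1475] [ 0.5 -0.8  2.8] [-0.04  0.04  0.04] 15.18
0.143 1.778 [ 0.5569 -0.2142  0.1435] [-0.6 -0.1  5.5] [-0.03  0.09  0.01] 15.47
```

The key slipped in and the spring is felt, so I'll push home until the collar seats.

```bash
python3 - <<'E'
from h import *
hx,hy,yaw=.5563,-.2142,1.7779
for z in(.1415,.1405,.1398,.1390,.1382,.1374,.1366):
    manip.move_straight([hx,hy,z],down(yaw),v=.02); manip.hold(.25); st=manip.get_state(); f=st["ft_force"]
    print(z,np.round(st["tool_pos"],4),np.round(f,1),np.round(st["torque"],2),round(st["width"],3),round(st["grasp_force"]),round(st["t"],2))
    if f[2]>25: break
s=manip.snapshot("side"); save(s,"pics/s5.png")
a=cv2.imread("pics/s5.png")[190:390,260:460]
cv2.imwrite("pics/s5c.png",cv2.resize(a,(600,600),interpolation=cv2.INTER_CUBIC))
w=wrist(); inhand(w)
E
```

```text
0.1415 [ 0.5569 -0.2142  0.1422] [-0.4  0.   6.7] [ 0.    0.11 -0.01] 0.355 60 15.97
0.1405 [ 0.5569 -0.2142  0.1413] [-1.   0.2  6.5] [0.04 0.21 0.01] 0.354 60 16.47
0.1398 [ 0.5569 -0.2143  0.1406] [-0.7 -0.5  6.3] [-0.02  0.16  0.04] 0.36 60 16.97
0.139 [ 0.557  -0.2142  0.1403] [-1.1 -0.2 10.1] [0.07 0.42 0.05] 0.359 61 17.47
0.1382 [ 0.557  -0.2143  0.1402] [-3.6 -0.1 14.7] [0.05 0.73 0.02] 0.356 62 17.97
0.1374 [ 0.557  -0.2143  0.1402] [-5.1  0.1 20.5] [0.09 1.15 0.  ] 0.361 62 18.47
0.1366 [ 0.557  -0.2143  0.1402] [-7.1  0.4 25.8] [0.11 1.47 0.02] 0.357 63 18.97
top n 6215 z-tcp 0.03277869354476046 lo [-0.01904527 -0.01595322] hi [0.01921149 0.01614666]
tilt [-0.00046568 -0.03545899]
n line 329 yaw -0.09192892468980918 line ends [-0.01879815 -0.00268396] [0.01669209 0.01083896] circle mm 0.022478103637695312 0.0853414535522461 19.967315673828125
```

View pics/s5c.png

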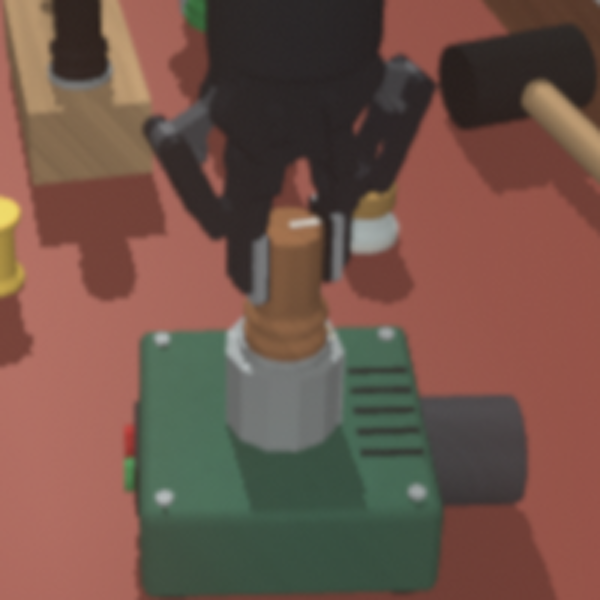

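The picture shows the collar flat on the hub's rim (about (283,345) in the crop) with the line pointing +x. The hard stop at TCP z = 0.1402 matches the predicted home height of 0.1404, so I'm handing in while still pressing.

```bash
python3 -c "
from plant import manip
print(manip.sign_off())"
```

```text
the job is handed in; nothing more can be done
None
```

The keyed head is in the hub with its key in the keyway and its collar seated on the rim, and I handed the job in at about 19 s while still gripping it (about 60 N) and pressing down with about 26 N; the sign-off returned no verdict.

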